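# Wind up the repair-table jack to the rest block

### The job

The player is going to be laid across the screw jack's lifting table and the wooden rest block next to it. Fit the larger crank down over the jack's upright shaft and wind it clockwise until the top of the lifting table is level with the top of the rest block. Then let go, leaving the crank seated on the shaft.

Things in the scene. Friction and masses are not known exactly. Their poses are not given: they have to be found in the camera images.
- crank: Larger steel crank, 225 g; in mm. Origin: centre of hub underside; z up the bore; x along arm to handle. Hub 48 dia, 34 tall: 22 bore, widening to a 38 cup below 16 up, with lugs at +y and -y, 2-14 up. Arm 28-36 up, to x=70. Black handle at x=60, 24 dia, 38-88 up is a stiff spinning sleeve: circle it without turning the hand; the arm keeps its angle when carried. (Small crank, hub 30: wrong.)
- jack_shaft (a point): Sizes in mm. On the shaft axis, top of its 52 mm flange where the hub seats, 130 up; x along cross pin, z up. Shaft 18 dia to 24 above, tapers to 6 at 36. Pin 34 x 8, 7-15 above. Crank drops home with its arm within 45 deg of the pin line, either way; then up to 1/3 turn of free play. Clockwise from above lifts the table 30 mm a turn at 0.1 N m; it stays where left.
- table_top (a point): Centre of the upper face of the jack's lifting table, a flat steel plate of 140 x 130 mm with a black rubber pad, 125 mm to one side of the shaft. z up. It moves only up and down, starts 50 mm above the work surface, can rise 70 mm and always stays below the shaft's flange.
- rest_top (a point): Centre of the upper face of the fixed plain wooden rest block (120 x 90 mm, 80 to 105 mm high) that stands just beyond the lifting table, away from the shaft. z up. The table's top is to come to this height.
There are look-alikes about, which are no part of the job. What is shaped like the crank but yellow is not meant.

How it is judged (in metres and radians):
On the way, in this order (a step that is already met when the one before it is completed fails the run):
1. the larger crank is seated on the jack's shaft, its hub down on the flange (horizontal distance between crank and jack_shaft below 0.008 m and z of crank in the frame of jack_shaft between -0.005 and 0.005 m), for 0.2 s.
2. with the crank still on the shaft, the lifting table has been wound level with the rest block (horizontal distance between crank and jack_shaft below 0.01 m and z of table_top in the frame of rest_top between -0.01 and 0.01 m), for 0.2 s.
At the end, for the whole second after the job is handed in: The top of the lifting table is within 10 mm of the height of the rest block's top; the crank is seated on the shaft (within 8 mm of its axis, hub within 6 mm of the flange, tilted less than 10 degrees) and at rest (z of table_top in the frame of rest_top between -0.01 and 0.01 m and horizontal distance between crank and jack_shaft below 0.008 m and z of crank in the frame of jack_shaft below 0.006 m and angle between crank's own z axis and vertical below 0.17 rad and linear speed of crank below 0.02 m/s); the robot touches nothing.
It also fails if it takes over 64 s, if anything falls off the work surface, if the arm or the gripper's body presses on something with over 40 N, if the wrist force passes 120 N, or if a joint passes its speed limit or range.

### The arm

A 6-joint arm with a two-finger parallel gripper is mounted at the origin on the work surface. World frame = base frame: x ahead of the robot, y to its left, z up, the work surface at z = 0. Lengths are in m, angles in degrees, forces in N, time in s.
With the tool pointing down it reaches from about 0.4 to 0.825 m from the base axis. Payload 7 kg.
Tool frame: the origin (TCP) lies on the centre line of the jaws, within the pads' length; the fingertips stand 19 mm ahead of it and the grasp point (between the pads) is the TCP; z points along the fingers, y is the line along which they close (so a half turn about z gives the same grasp; the last joint's range is limited). The gripper opens to 88 mm and grips with 3 to 60 N. Pads are 19 mm wide; open, the fingers measure 130 mm over their backs; the gripper's body (78 mm by 193 mm) begins 47 mm behind the grasp point.
Start: joints at [84.632, 20.546, 0.682, 0, -70.136, -16.507], TCP at [0.252, 0.626, 0.209] pointing down, gripper open.
Joint ranges: [-176.03, 176.03], [-82.01, 121.73], [-58.28, 71.71], [-173.87, 95.51], [-174.79, -0.11], [-173.66, 173.66]. Speed limits (degrees/s): [136.94, 136.94, 172.46, 180, 180, 180].

### API

Orientations are given as [roll, pitch, yaw] about the fixed x, y, z axes, in that order (R = Rz(yaw) Ry(pitch) Rx(roll)).
In Python, from plant import get_state, capture, close_job gives the robot as it stands.
- The arm moves only by the tool apply_moves, never from a script. Its argument "targets" is a list of rows, each a list of 7 numbers: the opening, from 0 (shut) to 1 (fully open), then the shift along the tool's x, y, z normalised to -1 to 1, where 1 is 1000 mm, then the turn, a rotation vector about the tool's x, y, z normalised to -1 to 1, where 1 is 90 degrees. In form: [[claw, tx, ty, tz, ax, ay, az], ...]. A call has 1 to 20 rows; each row shifts and turns the commanded pose from where the row before left it, along the tool's axes as they then stand; what a row does not reach is not made up. A row lasts 1/12 s, in which the tool goes at most 41.7 mm and 7.16 degrees, less where a joint would pass 70% of its speed; a pose out of reach is approached as far as the arm can. A call with a number of a shift or a turn outside -1 to 1 is refused whole. A call with a gripper value outside its range is refused whole. The fingers move at their own pace and stop on an object; "newtons" is the grip in N (left out, the last holds). Time passes only in rows, so rows that do not move let the fingers close. It gives the time, the measured TCP pose, the force, the opening and the grip force at its end, in the units of the state.
- get_state(): the state, without advancing time (a new reading comes with each control period).
- capture(name): name is "scene" or "top" or "wrist"; returns a dict with "frame" (400x640x3 uint8, red, green, blue), "range_z" (400x640 float32, m along the optical axis (not along the pixel's ray), 0 where there is no reading), "camera_matrix" (3x3 intrinsics, pixels), "T" (4x4, takes a point from camera to world coordinates). Camera axes: x right, y down, z forward; pixel columns grow to the right and rows downward; lengths in m; the calibration is good to about 2 mm. The wrist camera is an equidistant fisheye: a pixel r from the principal point sees the ray r / f radians off the axis. A picture is of the moment at which its call begins.
- close_job(): hands the job in; it is judged then, once.
The state is a dict: "time_s": time; "joints": joint angles; "qd": joint speeds; "joint_torque": joint torques, N m; "tcp_pos": TCP position; "eef_rot": TCP orientation; "contact_force": force on the tool from outside, world axes, zero at the start; "moment": the same for the moment, N m; "gripper_width": finger opening in m; "gripper_force": force on a finger pad.
Only numpy, scipy, OpenCV 4.12 (cv2) and the standard library are available. Lean on these libraries where they do the work, as an engineer would, in place of code of your own. Each camera call takes 0.05 s, during which the arm holds its last target. There are 200 camera calls.

## Working session

There is one attempt and no reset: what is moved stays moved. The work goes in short steps, Python scripts to look and compute and a tool call to move; the robot and the scene stay as the last step left them, time stands still between calls to the robot, and variables do not carry over. Pictures are saved under pics/ and viewed, at most 10 in all, crops included, and the job is handed in when it is done.

Besides the shell and the picture viewer there is one more tool, called as name([rows], argument=value, ...), one row to a line, values as JSON. apply_moves: Moves the arm, as the interface text tells. Scaled input: -1 to 1 covers 1000 mm each way for a shift and 90 degrees each way for a turn. Its arguments: {"type":"object","properties":{"targets":{"type":"array","items":{"type":"array","items":{"type":"number"}}},"newtons":{"type":"number"}},"required":["targets"]}

```bash
mkdir -p pics
cat > h.py <<'E'
import numpy as np, cv2
from plant import get_state, capture, close_job
def pts(c):
    z=c["range_z"];K=c["camera_matrix"];T=c["T"]
    v,u=np.mgrid[:z.shape[0],:z.shape[1]]
    P=np.stack([(u-K[0,2])/K[0,0]*z,(v-K[1,2])/K[1,1]*z,z],-1)
    return P@T[:3,:3].T+T[:3,3]
def save(c,n): cv2.imwrite("pics/"+n,c["frame"][...,::-1])
E
python3 - <<'E'
from h import *
s=get_state();print(s)
a=[]
for n in("scene","top"):
    c=capture(n);np.save(n+".npy",c,allow_pickle=True);a.append(c["frame"]);print(n,c["T"].round(3).tolist(),c["camera_matrix"].tolist())
cv2.imwrite("pics/a.png",a[0][...,::-1]);cv2.imwrite("pics/b.png",a[1][...,::-1])
E
```

```text
{'time_s': 0.0, 'joints': array([ 8.46311244e+01,  2.05919707e+01,  6.32640428e-01, -2.02157287e-02,
       -7.01371860e+01, -1.65069805e+01]), 'qd': array([-0.01537875,  0.04238837, -0.02159815, -0.04897601, -0.06959629,
        0.06813907]), 'joint_torque': array([-2.26565724e-03, -5.82722390e+01,  2.93057907e+01,  6.99756503e+00,
        7.07566258e-03, -1.58204384e-04]), 'tcp_pos': array([0.25133381, 0.62588335, 0.20850778]), 'eef_rot': array([ 1.79902062e+02, -9.20535409e-03, -2.18827329e+01]), 'contact_force': array([-0.13862066,  0.72525832, -0.36555934]), 'moment': array([-0.01231661,  0.02385263,  0.00736884]), 'gripper_force': 0.0, 'gripper_width': 0.08775092374118983}
scene [[0.535, 0.663, -0.524, 1.117], [0.845, -0.412, 0.341, -0.372], [0.011, -0.625, -0.781, 0.926], [0.0, 0.0, 0.0, 1.0]] [[398.71192935076266, 0.0, 312.5035052011868], [0.0, 398.71192935076266, 198.92933571257552], [0.0, 0.0, 1.0]]
top [[0.0, -0.988, 0.152, 0.416], [-1.0, -0.001, -0.008, -0.017], [0.008, -0.152, -0.988, 1.119], [0.0, 0.0, 0.0, 1.0]] [[392.5190189992463, 0.0, 318.00609478635084], [0.0, 392.5190189992463, 194.54871076111934], [0.0, 0.0, 1.0]]
```

View pics/a.png

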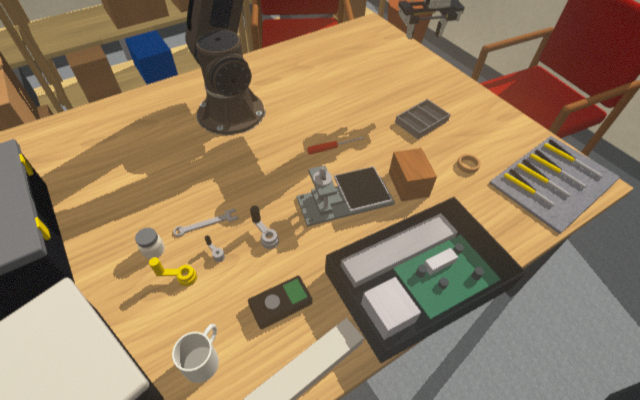

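View pics/b.png

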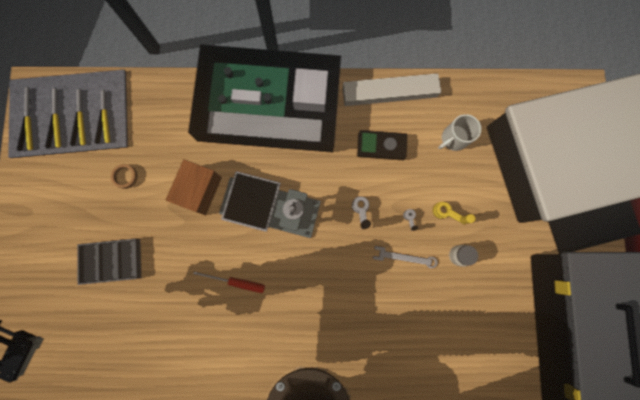

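The scene view shows crank candidates at (265,230) large steel, (214,250) small steel and (178,270) yellow. In the top view they are at (362,212), (411,218) and (455,212). I choose the large steel one. The jack shaft is at top (292,208), the table pad at (251,200) and the rest block at (193,187).

Run:
```python
from h import *
for n in("scene","top"):
    c=np.load(n+".npy",allow_pickle=True).item();P=pts(c);f=c["frame"]
    L=(dict(crank=(248,200,282,248),shaft=(300,160,345,215),pad=(335,165,395,210),rest=(390,150,435,200)) if n=="scene" else dict(crank=(348,192,376,232),shaft=(275,190,325,238),pad=(222,172,280,228),rest=(165,158,222,215)))
    for k,(a,b,cc,d) in L.items():
        q=P[b:d,a:cc].reshape(-1,3);col=f[b:d,a:cc].reshape(-1,3).astype(int)
        q_ok=(c["range_z"][b:d,a:cc].reshape(-1)>0)&(q[:,2]>.012);q=q[q_ok];col=col[q_ok]
        h,e=np.histogram(q[:,2],np.arange(0,.2,.008));print(n,k,dict(zip((e[:-1]*1000).astype(int).tolist(),h.tolist())))
        if k=="crank":
            m=q[:,2]>.06;print(" handle",q[m].mean(0).round(4),q[m].max(0)); m=(q[:,2]<.05)&(q[:,2]>.024);print(" hub/arm",q[m].mean(0).round(4),q[m].min(0),q[m].max(0))
        if k=="rest":
            t=np.percentile(q[:,2],90);m=abs(q[:,2]-t)<.006;print(" top z",np.median(q[m,2]),q[m].mean(0),cv2.minAreaRect(q[m,:2].astype(np.float32)))
        if k=="pad":
            m=abs(q[:,2]-.05)<.006;print(" ",q[m].mean(0),cv2.minAreaRect(q[m,:2].astype(np.float32)))
        if k=="shaft":
            m=q[:,2]>.15;print(" tip",q[m].mean(0),q[m].max(0),m.sum());m=abs(q[:,2]-.13)<.005;print(" flange",q[m].mean(0),cv2.minAreaRect(q[m,:2].astype(np.float32)))
            m=abs(q[:,2]-.143)<.006;print(" pin",cv2.minAreaRect(q[m,:2].astype(np.float32)))
c=np.load("scene.npy",allow_pickle=True).item()["frame"][150:290,160:420];t=np.load("top.npy",allow_pickle=True).item()["frame"][150:250,160:480]
a=cv2.resize(c[:,:,::-1],(780,420),interpolation=2);cv2.imwrite("pics/c.png",a)
cv2.imwrite("pics/d.png",cv2.resize(t[:,:,::-1],(800,250),interpolation=2))
cv2.imwrite("pics/cd.png",np.vstack([cv2.resize(c[:,:,::-1],(624,336),interpolation=2),cv2.resize(t[:,:,::-1],(624,195),interpolation=2)]))
```

```text
scene crank {0: 0, 8: 19, 16: 57, 24: 53, 32: 183, 40: 14, 48: 15, 56: 16, 64: 15, 72: 18, 80: 34, 88: 32, 96: 0, 104: 0, 112: 0, 120: 0, 128: 0, 136: 0, 144: 0, 152: 0, 160: 0, 168: 0, 176: 0, 184: 0}
 handle [ 0.5038 -0.1543  0.0811] [ 0.51303581 -0.14191439  0.09156589]
 hub/arm [ 0.546  -0.1487  0.0349] [ 0.49911657 -0.16639413  0.02429388] [ 0.58106681 -0.12641529  0.04964502]
scene shaft {0: 0, 8: 285, 16: 29, 24: 39, 32: 185, 40: 227, 48: 127, 56: 7, 64: 8, 72: 7, 80: 8, 88: 5, 96: 2, 104: 10, 112: 69, 120: 278, 128: 155, 136: 18, 144: 21, 152: 16, 160: 16, 168: 1, 176: 0, 184: 0}
 tip [0.53594151 0.03669637 0.15927729] [0.54220258 0.04553131 0.16834682] 36
 flange [0.53632401 0.03506473 0.12996267] ((0.5312515497207642, 0.0392070934176445), (0.04937409237027168, 0.08082667738199234), 61.56562423706055)
 pin ((0.5332249999046326, 0.03517968952655792), (0.03196627274155617, 0.012516716495156288), 6.111197471618652)
scene pad {0: 0, 8: 98, 16: 18, 24: 20, 32: 63, 40: 363, 48: 1374, 56: 3, 64: 0, 72: 0, 80: 0, 88: 0, 96: 0, 104: 0, 112: 5, 120: 7, 128: 0, 136: 0, 144: 0, 152: 0, 
[... 1473 characters left out ...]
d {0: 0, 8: 152, 16: 43, 24: 0, 32: 25, 40: 236, 48: 2145, 56: 41, 64: 0, 72: 0, 80: 0, 88: 0, 96: 0, 104: 0, 112: 0, 120: 0, 128: 0, 136: 0, 144: 0, 152: 0, 160: 0, 168: 0, 176: 0, 184: 0}
  [0.56349126 0.15768759 0.05129353] ((0.5620723962783813, 0.14994260668754578), (0.14780524373054504, 0.14010629057884216), 75.27430725097656)
top rest {0: 0, 8: 23, 16: 44, 24: 35, 32: 36, 40: 32, 48: 45, 56: 43, 64: 39, 72: 36, 80: 56, 88: 1425, 96: 92, 104: 0, 112: 0, 120: 0, 128: 0, 136: 0, 144: 0, 152: 0, 160: 0, 168: 0, 176: 0, 184: 0}
 top z 0.09310705396410901 [0.59875076 0.31388814 0.09317248] ((0.5996964573860168, 0.3144351541996002), (0.0910305455327034, 0.11970362812280655), 69.1323471069336)
```

View pics/cd.png

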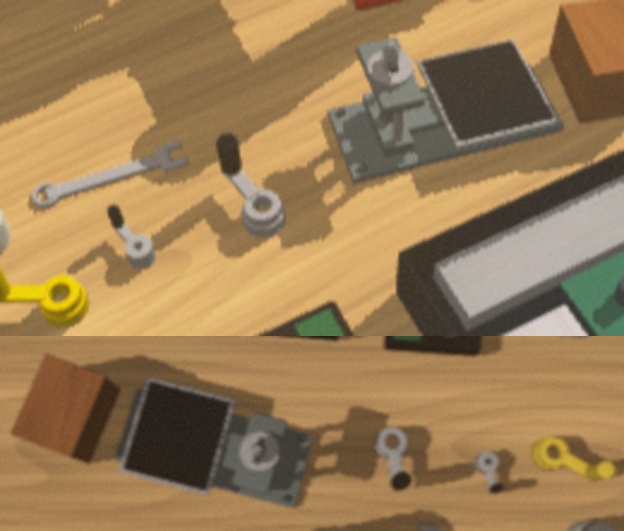

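apply_moves([
  [1,0,0,0,0,0,0.0757],
  [1,0,0,0,0,0,0.0757],
  [1,0,0,0,0,0,0.0757],
  [1,0,0,0,0,0,0.0757],
  [1,0,0,0,0,0,0.0757],
  [1,0,0,0,0,0,0.0757],
  [1,0,0,0,0,0,0.0757],
  [1,0,0,0,0,0,0.0757],
  [1,0,0,0,0,0,0.0757],
  [1,0,0,0,0,0,0.0757],
])

```text
time_s: 0.93
tcp_pos: [0.2514, 0.6261, 0.2089]
eef_rot: [180.0, -0.1, -90.3]
contact_force: [0.7, 0.3, 0.0]
gripper_width: 0.0877
gripper_force: 0.0
```

apply_moves([
  [1,0.039,-0.0123,0,0,0,0],
  [1,0.039,-0.0123,0,0,0,0],
  [1,0.039,-0.0123,0,0,0,0],
  [1,0.039,-0.0123,0,0,0,0],
  [1,0.039,-0.0123,0,0,0,0],
  [1,0.039,-0.0123,0,0,0,0],
  [1,0.039,-0.0123,0,0,0,0],
  [1,0.039,-0.0123,0,0,0,0],
  [1,0.039,-0.0123,0,0,0,0],
  [1,0.039,-0.0123,0,0,0,0],
  [1,0.039,-0.0123,0,0,0,0],
  [1,0.039,-0.0123,0,0,0,0],
  [1,0.039,-0.0123,0,0,0,0],
  [1,0.039,-0.0123,0,0,0,0],
  [1,0.039,-0.0123,0,0,0,0],
  [1,0.039,-0.0123,0,0,0,0],
  [1,0.039,-0.0123,0,0,0,0],
  [1,0.039,-0.0123,0,0,0,0],
  [1,0.039,-0.0123,0,0,0,0],
  [1,0.039,-0.0123,0,0,0,0],
])

```text
time_s: 2.6
tcp_pos: [0.4974, -0.1558, 0.2094]
eef_rot: [180.0, 0.0, -90.0]
contact_force: [0.6, 1.5, 0.5]
gripper_width: 0.0874
gripper_force: 0.0
```

Run:
```python
from h import *
s=get_state();print(s["tcp_pos"],s["eef_rot"],s["time_s"])
c=capture("wrist");save(c,"w1.png");np.save("w1.npy",c,allow_pickle=True);print(c["T"].round(3).tolist(),c["camera_matrix"].tolist())
```

```text
[ 0.49737886 -0.15584208  0.20936684] [ 1.79998810e+02  9.49804067e-03 -9.00112971e+01] 2.6
[[-1.0, 0.001, 0.001, 0.498], [0.001, 0.965, 0.261, -0.225], [-0.001, 0.261, -0.965, 0.385], [0.0, 0.0, 0.0, 1.0]] [[309.70691628693146, 0.0, 316.2498373908609], [0.0, 309.70691628693146, 198.88160161187704], [0.0, 0.0, 1.0]]
```

View pics/w1.png

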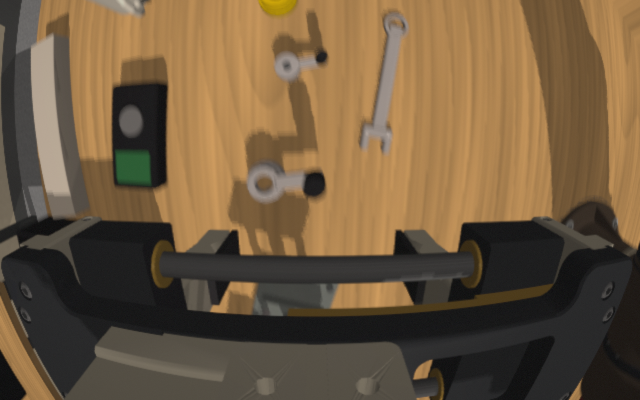

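The larger crank's hub ring is at about (265,182), its handle top at (314,184), with the small crank beyond at (287,65).

```bash
cat >> h.py <<'E'
def wray(c,u,v,z):
    K=c["camera_matrix"];T=c["T"];d=np.array([u-K[0,2],v-K[1,2]]);r=np.hypot(*d);t=r/K[0,0]
    ray=T[:3,:3]@np.r_[np.sin(t)*d/max(r,1e-9),np.cos(t)];return T[:3,3]+ray*(z-T[2,3])/ray[2]
E
python3 - <<'E'
from h import *
c=np.load("w1.npy",allow_pickle=True).item()
f=c["frame"];g=f.max(2)[150:215,230:340]
n,l,st,ce=cv2.connectedComponentsWithStats((g<45).astype(np.uint8))
for i in range(1,n):
    if st[i,4]>60: print(st[i],ce[i]+[230,150],wray(c,*(ce[i]+[230,150]),.080))
sat=np.ptp(f.astype(int),axis=2)[150:215,230:340];m=((sat<35)&(g>75)).astype(np.uint8)
ys,xs=np.nonzero(m);k=xs<62;p=np.c_[xs[k],ys[k]].astype(np.float32);print(p.shape,cv2.minEnclosingCircle(p))
(x,y),r=cv2.minEnclosingCircle(p)
print("hub",wray(c,x+230,y+150,.025),wray(c,265,182,.035))
E
```

```text
[ 74  23  20  23 364] [313.94505495 183.75      ] [ 0.50097705 -0.15867589  0.08      ]
(1202, 2) ((39.35714340209961, 31.5), 22.905630111694336)
hub [ 0.5548151  -0.14959294  0.025     ] [ 0.5584252  -0.15113827  0.035     ]
```

apply_moves([
  [1,-0.001,-0.001,0.024,0,0,0],
  [1,0,0,0.024,0,0,0],
  [1,0,0,0.024,0,0,0],
  [1,0,0,0.024,0,0,0],
  [1,0,0,0.024,0,0,0],
  [1,0,0,0.022,0,0,0],
  [1,0,0,0,0,0,0],
])

```text
time_s: 3.23
tcp_pos: [0.495, -0.1525, 0.0633]
eef_rot: [179.6, 0.0, -90.1]
contact_force: [-1.2, -0.1, -0.4]
gripper_width: 0.0878
gripper_force: 0.0
```

apply_moves([
  [0,0,0,0,0,0,0],
  [0,0,0,0,0,0,0],
  [0,0,0,0,0,0,0],
  [0,0,0,0,0,0,0],
  [0,0,0,0,0,0,0],
  [0,0,0,0,0,0,0],
  [0,0,0,0,0,0,0],
  [0,0,0,0,0,0,0],
], newtons=50)

```text
time_s: 3.9
tcp_pos: [0.4985, -0.1526, 0.0677]
eef_rot: [-180.0, 0.0, -90.0]
contact_force: [-0.2, 0.0, 0.3]
gripper_width: 0.0397
gripper_force: 0.0
```

apply_moves([
  [0,0,0,0,0,0,0],
  [0,0,0,0,0,0,0],
  [0,0,0,0,0,0,0],
  [0,0,0,0,0,0,0],
  [0,0,0,0,0,0,0],
  [0,0,0,0,0,0,0],
])

```text
time_s: 4.4
tcp_pos: [0.4984, -0.1526, 0.0674]
eef_rot: [180.0, 0.0, -90.0]
contact_force: [-0.2, -0.9, 0.4]
gripper_width: 0.0203
gripper_force: 50.0
```

apply_moves([
  [0,0,0,-0.01,0,0,0],
  [0,0,0,-0.02,0,0,0],
  [0,0,0,-0.02,0,0,0],
  [0,0,0,-0.02,0,0,0],
  [0,0,0,-0.02,0,0,0],
  [0,0,0,-0.02,0,0,0],
  [0,0,0,-0.02,0,0,0],
  [0,0,0,-0.02,0,0,0],
  [0,0,0,-0.02,0,0,0],
  [0,0,0,-0.02,0,0,0],
  [0,0,0,-0.01,0,0,0],
  [0,0,0,0,0,0,0],
])

```text
time_s: 5.4
tcp_pos: [0.4993, -0.1528, 0.2701]
eef_rot: [-179.8, -0.0, -90.0]
contact_force: [0.3, 0.1, -1.6]
gripper_width: 0.0206
gripper_force: 50.0
```

Run:
```python
from h import *
s=get_state();print(s["tcp_pos"],s["gripper_width"])
for n in("scene","top"):
    c=capture(n);P=pts(c);T=s["tcp_pos"]
    m=(c["range_z"]>0)&(abs(P[...,0]-T[0]-.06)<.035)&(abs(P[...,1]-T[1])<.035)&(P[...,2]>.15)&(P[...,2]<.26)
    q=P[m];print(n,m.sum(),q.min(0),q.max(0))
    h=q[(q[:,0]>T[0]+.03)&(q[:,2]<T[2]-.03)&(q[:,2]>T[2]-.045)];print(len(h),h.mean(0),cv2.minEnclosingCircle(h[:,:2].astype(np.float32)))
    v,u=np.nonzero(m);f=c["frame"][v.min()-60:v.max()+40,u.min()-60:u.max()+60]
    cv2.imwrite(f"pics/l_{n}.png",cv2.resize(f[...,::-1],(390,390)))
cv2.imwrite("pics/l.png",np.hstack([cv2.imread("pics/l_scene.png"),cv2.imread("pics/l_top.png")]))
```

```text
[ 0.49934947 -0.15278783  0.27012241] 0.020643509113508485
scene 453 [ 0.52457015 -0.17045151  0.20095001] [ 0.58449836 -0.12526562  0.2417068 ]
257 [ 0.55961055 -0.14801826  0.23484167] ((0.5561038255691528, -0.1504277139902115), 0.027612898498773575)Traceback (most recent call last):
  File "<stdin>", line 6, in <module>
    return umr_minimum(a, axis, None, out, keepdims, initial, where)
ValueError: zero-size array to reduction operation minimum which has no identity
```

apply_moves([
  [0,-0.01,0.0014,0,0,0,0],
  [0,-0.024,0.0036,0,0,0,0],
  [0,-0.024,0.0036,0,0,0,0],
  [0,-0.024,0.0036,0,0,0,0],
  [0,-0.024,0.0036,0,0,0,0],
  [0,-0.024,0.0036,0,0,0,0],
  [0,-0.024,0.0036,0,0,0,0],
  [0,-0.02,0.0026,0,0,0,0],
  [0,-0.011,0.0014,0,0,0,0],
  [0,0,0,0,0,0,0],
  [0,0,0,0,0,0,0],
])

```text
time_s: 6.42
tcp_pos: [0.4709, 0.0328, 0.2666]
eef_rot: [179.9, -0.0, -89.9]
contact_force: [-0.1, -0.3, -2.1]
gripper_width: 0.0207
gripper_force: 50.0
```

```bash
cat > m.py <<'E'
from h import *
s=get_state();T=s["tcp_pos"];print(T,s["gripper_width"])
c=capture("scene");P=pts(c);np.save("s2.npy",c,allow_pickle=True)
def circ(q):
    A=np.c_[q,np.ones(len(q))];x=np.linalg.lstsq(A,(q**2).sum(1),rcond=None)[0];return x[:2]/2,np.sqrt(x[2]+(x[:2]**2).sum()/4)
zh=T[2]-.0674
m=(c["range_z"]>0)&(abs(P[...,0]-T[0]-.06)<.04)&(abs(P[...,1]-T[1])<.045)
top=P[m&(abs(P[...,2]-zh-.035)<.0035)];wall=P[m&(P[...,2]>zh+.003)&(P[...,2]<zh+.028)]
print("top",len(top),np.median(top[:,2]),top.min(0),top.max(0));print("wall",len(wall),circ(wall[:,:2]),wall[:,2].min())
fl=P[(c["range_z"]>0)&(np.hypot(P[...,0]-.532,P[...,1]-.037)<.034)&(P[...,2]>.1265)&(P[...,2]<.134)]
print("flange",len(fl),fl.min(0),fl.max(0))
w=P[(c["range_z"]>0)&(np.hypot(P[...,0]-.532,P[...,1]-.037)<.032)&(P[...,2]>.114)&(P[...,2]<.1255)];print("flange wall",len(w),circ(w[:,:2]))
sh=P[(c["range_z"]>0)&(np.hypot(P[...,0]-.532,P[...,1]-.037)<.02)&(P[...,2]>.146)&(P[...,2]<.156)];print("shaft",len(sh),sh.mean(0) if len(sh) else 0)
cv2.imwrite("pics/l.png",cv2.resize(c["frame"][80:230,220:420,::-1],(800,600),interpolation=2))
E
python3 m.py
```

```text
[0.47089658 0.0327662  0.26660725] 0.020741766602885577
top 155 0.2331211524862462 [0.49092518 0.01679944 0.23078961] [0.55129736 0.05786173 0.23683112]
wall 183 (array([0.53336795, 0.03536361]), np.float64(0.019557993369859767)) 0.202247867892276
flange 167 [0.50564526 0.01211948 0.12669361] [0.55863597 0.06302564 0.13370248]
flange wall 77 (array([0.53238184, 0.03827764]), np.float64(0.027586123842387865))
shaft 20 [0.53932053 0.034716   0.15025596]
```

View pics/l.png

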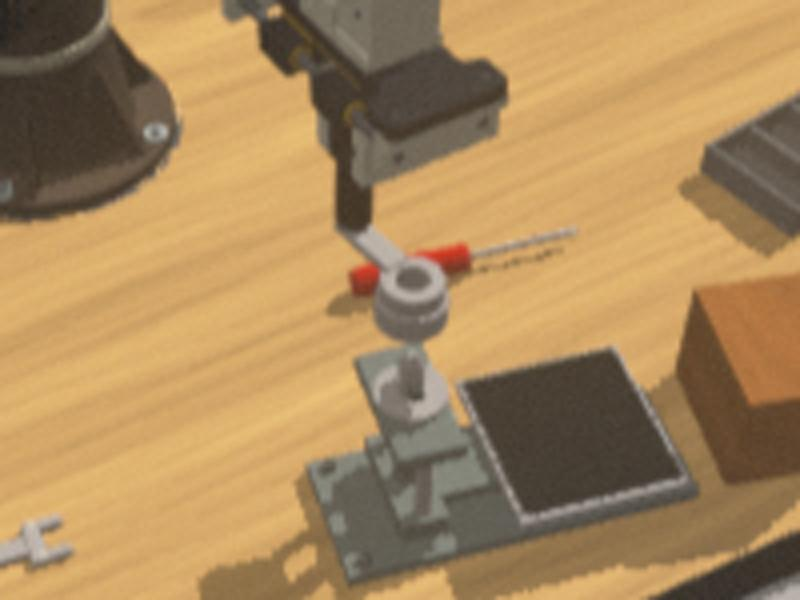

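apply_moves([
  [0,0,-0.0025,0.01,0,0,0],
  [0,0,0,0.012,0,0,0],
  [0,0,0,0.01,0,0,0],
  [0,0,0,0.008,0,0,0],
  [0,0,0,0.006,0,0,0],
  [0,0,0,0.003,0,0,0],
  [0,0,0,0.003,0,0,0],
  [0,0,0,0,0,0,0],
])

```text
time_s: 7.13
tcp_pos: [0.4739, 0.0322, 0.2151]
eef_rot: [180.0, -0.0, -90.0]
contact_force: [0.7, 0.3, -1.9]
gripper_width: 0.0207
gripper_force: 50.0
```

apply_moves([
  [0,0,0,0.002,0,0,0],
  [0,0,0,0.002,0,0,0],
  [0,0,0,0.002,0,0,0],
  [0,0,0,0,0,0,0],
])

```text
time_s: 7.47
tcp_pos: [0.4738, 0.0324, 0.2092]
eef_rot: [180.0, 0.0, -90.0]
contact_force: [-0.2, -0.1, -1.8]
gripper_width: 0.0207
gripper_force: 50.0
```

apply_moves([
  [0,0,0,0.002,0,0,0],
  [0,0,0,0.002,0,0,0],
  [0,0,0,0.002,0,0,0],
  [0,0,0,0.002,0,0,0],
  [0,0,0,0.002,0,0,0],
  [0,0,0,0,0,0,0],
])

```text
time_s: 7.97
tcp_pos: [0.4737, 0.0323, 0.1989]
eef_rot: [180.0, -0.0, -90.0]
contact_force: [0.1, -0.5, -2.0]
gripper_width: 0.0207
gripper_force: 50.0
```

apply_moves([
  [0,0,0,0.001,0,0,0],
  [0,0,0,0.001,0,0,0],
  [0,0,0,0,0,0,0],
  [0,0,0,0,0,0,0],
])

```text
time_s: 8.3
tcp_pos: [0.4739, 0.0322, 0.1977]
eef_rot: [180.0, -0.0, -90.0]
contact_force: [-1.7, -0.8, 1.1]
gripper_width: 0.0207
gripper_force: 50.0
```

```bash
python3 m.py | head -3; python3 -c "
from h import *
print(get_state()['contact_force'])"
```

```text
[0.47385849 0.03217231 0.19765826] 0.020747783895434475
top 164 0.16479278661301416 [0.49402349 0.01674209 0.16200377] [0.55607289 0.05821622 0.16836385]
wall 144 (array([0.53713021, 0.0353307 ]), np.float64(0.019415781061602442)) 0.13330692650876363
[-1.39459761 -0.24596726  0.75147124]
```

Run:
```python
import numpy as np
C=np.array([.5328,.0375]);p=np.array([.4738,.0322])
for a0 in(185,65,-55):
    a=np.radians(a0-6*np.arange(0 if a0==185 else 0,21));q=C+.06*np.c_[np.cos(a),np.sin(a)]
    if a0==185:q[0]=p
    q=np.round(q,4);d=np.diff(q,axis=0)
    print(a0,"end",q[-1],[[0,round(-y,4),round(-x,4),0,0,0,0] for x,y in d.tolist()])
```

```text
185 end [0.5582 0.0919] [[0, -0.0063, 0.001, 0, 0, 0, 0], [0, -0.0063, -0.0004, 0, 0, 0, 0], [0, -0.0062, -0.0011, 0, 0, 0, 0], [0, -0.006, -0.0018, 0, 0, 0, 0], [0, -0.0059, -0.0023, 0, 0, 0, 0], [0, -0.0055, -0.003, 0, 0, 0, 0], [0, -0.0052, -0.0035, 0, 0, 0, 0], [0, -0.0048, -0.004, 0, 0, 0, 0], [0, -0.0044, -0.0045, 0, 0, 0, 0], [0, -0.0038, -0.005, 0, 0, 0, 0], [0, -0.0034, -0.0053, 0, 0, 0, 0], [0, -0.0027, -0.0057, 0, 0, 0, 0], [0, -0.0022, -0.0059, 0, 0, 0, 0], [0, -0.0015, -0.0061, 0, 0, 0, 0], [0, -0.0009, -0.0062, 0, 0, 0, 0], [0, -0.0002, -0.0062, 0, 0, 0, 0], [0, 0.0004, -0.0063, 0, 0, 0, 0], [0, 0.0011, -0.0062, 0, 0, 0, 0], [0, 0.0018, -0.006, 0, 0, 0, 0], [0, 0.0023, -0.0059, 0, 0, 0, 0]]
65 end [ 0.5672 -0.0116] [[0, 0.003, -0.0055, 0, 0, 0, 0], [0, 0.0035, -0.0052, 0, 0, 0, 0], [0, 0.004, -0.0048, 0, 0, 0, 0], [0, 0.0045, -0.0044, 0, 0, 0, 0], [0, 0.005, -0.0038, 0, 0, 0, 0], [0, 0.0053, -0.0034, 0, 0, 0, 0], [0, 0.0057, -0.0027, 0, 0, 0, 0], [0, 0.0059, -0.0022, 0, 0, 0, 0], [0, 0.0061, -0.0015, 0, 0, 0, 0], [0, 0.0062, -0.0009, 0, 0, 0, 0], [0, 0.0062, -0.0002, 0,
[... 298 characters left out ...]
, 0]]
-55 end [0.473  0.0323] [[0, 0.0034, 0.0053, 0, 0, 0, 0], [0, 0.0027, 0.0057, 0, 0, 0, 0], [0, 0.0022, 0.0059, 0, 0, 0, 0], [0, 0.0015, 0.0061, 0, 0, 0, 0], [0, 0.0009, 0.0062, 0, 0, 0, 0], [0, 0.0002, 0.0062, 0, 0, 0, 0], [0, -0.0004, 0.0063, 0, 0, 0, 0], [0, -0.0011, 0.0062, 0, 0, 0, 0], [0, -0.0018, 0.006, 0, 0, 0, 0], [0, -0.0023, 0.0059, 0, 0, 0, 0], [0, -0.003, 0.0055, 0, 0, 0, 0], [0, -0.0035, 0.0052, 0, 0, 0, 0], [0, -0.004, 0.0048, 0, 0, 0, 0], [0, -0.0045, 0.0044, 0, 0, 0, 0], [0, -0.005, 0.0038, 0, 0, 0, 0], [0, -0.0053, 0.0034, 0, 0, 0, 0], [0, -0.0057, 0.0027, 0, 0, 0, 0], [0, -0.0059, 0.0022, 0, 0, 0, 0], [0, -0.0061, 0.0015, 0, 0, 0, 0], [0, -0.0062, 0.0009, 0, 0, 0, 0]]
```

apply_moves([
  [0,-0.0063,0.001,0,0,0,0],
  [0,-0.0063,-0.0004,0,0,0,0],
  [0,-0.0062,-0.0011,0,0,0,0],
  [0,-0.006,-0.0018,0,0,0,0],
  [0,-0.0059,-0.0023,0,0,0,0],
], newtons=30)

```text
time_s: 8.77
tcp_pos: [0.4786, 0.064, 0.1975]
eef_rot: [-180.0, 0.0, -90.0]
contact_force: [-1.7, -0.2, 1.9]
gripper_width: 0.0214
gripper_force: 30.0
```

apply_moves([
  [0,-0.0055,-0.003,0,0,0,0],
  [0,-0.0052,-0.0035,0,0,0,0],
  [0,-0.0048,-0.004,0,0,0,0],
  [0,-0.0044,-0.0045,0,0,0,0],
  [0,-0.0038,-0.005,0,0,0,0],
])

```text
time_s: 9.18
tcp_pos: [0.4992, 0.0875, 0.1975]
eef_rot: [-180.0, 0.0, -90.0]
contact_force: [-2.9, 1.6, 2.0]
gripper_width: 0.0217
gripper_force: 30.0
```

Forces are low, so I continue the circle.

apply_moves([
  [0,-0.0034,-0.0053,0,0,0,0],
  [0,-0.0027,-0.0057,0,0,0,0],
  [0,-0.0022,-0.0059,0,0,0,0],
  [0,-0.0015,-0.0061,0,0,0,0],
  [0,-0.0009,-0.0062,0,0,0,0],
  [0,-0.0002,-0.0062,0,0,0,0],
  [0,0.0004,-0.0063,0,0,0,0],
  [0,0.0011,-0.0062,0,0,0,0],
  [0,0.0018,-0.006,0,0,0,0],
  [0,0.0023,-0.0059,0,0,0,0],
])

```text
time_s: 10.02
tcp_pos: [0.5591, 0.0919, 0.1975]
eef_rot: [-180.0, 0.0, -90.0]
contact_force: [-3.2, 2.6, 3.7]
gripper_width: 0.0211
gripper_force: 30.0
```

```bash
cat > t.py <<'E'
from h import *
s=get_state();print(s["tcp_pos"].round(4),s["contact_force"].round(1),s["time_s"])
c=capture("scene");P=pts(c);ok=c["range_z"]>0
def box(cx,cy,h):
    d=np.array([.25,.968]);u=(P[...,0]-cx)*d[0]+(P[...,1]-cy)*d[1];v=-(P[...,0]-cx)*d[1]+(P[...,1]-cy)*d[0]
    return ok&(abs(u)<h)&(abs(v)<h)
for n,cx,cy,h in(("table",.5635,.158,.04),("rest",.600,.314,.03)):
    z=P[box(cx,cy,h)][:,2];z=z[(z>.04)&(z<.13)];print(n,len(z),np.median(z).round(4),np.percentile(z,[10,90]).round(4))
T=s["tcp_pos"]
h=P[ok&(np.hypot(P[...,0]-.5325,P[...,1]-.0375)<.03)&(P[...,2]>.15)&(P[...,2]<.175)];print("hub top",len(h),np.median(h[:,2]))
E
python3 t.py
```

```text
[0.5591 0.0919 0.1975] [-3.2  2.6  3.7] 10.0167
table 580 0.054 [0.0518 0.0561]
rest 306 0.0914 [0.0896 0.0935]
hub top 226 0.16347430484627262
```

apply_moves([
  [0,0.003,-0.0055,0,0,0,0],
  [0,0.0035,-0.0052,0,0,0,0],
  [0,0.004,-0.0048,0,0,0,0],
  [0,0.0045,-0.0044,0,0,0,0],
  [0,0.005,-0.0038,0,0,0,0],
  [0,0.0053,-0.0034,0,0,0,0],
  [0,0.0057,-0.0027,0,0,0,0],
  [0,0.0059,-0.0022,0,0,0,0],
  [0,0.0061,-0.0015,0,0,0,0],
  [0,0.0062,-0.0009,0,0,0,0],
  [0,0.0062,-0.0002,0,0,0,0],
  [0,0.0063,0.0004,0,0,0,0],
  [0,0.0062,0.0011,0,0,0,0],
  [0,0.006,0.0018,0,0,0,0],
  [0,0.0059,0.0023,0,0,0,0],
  [0,0.0055,0.003,0,0,0,0],
  [0,0.0052,0.0035,0,0,0,0],
  [0,0.0048,0.004,0,0,0,0],
  [0,0.0044,0.0045,0,0,0,0],
  [0,0.0038,0.005,0,0,0,0],
])

```text
time_s: 11.73
tcp_pos: [0.567, -0.0118, 0.1973]
eef_rot: [-180.0, 0.0, -90.0]
contact_force: [-0.5, 4.1, -5.5]
gripper_width: 0.0213
gripper_force: 30.0
```

```bash
python3 t.py
```

```text
[ 0.567  -0.0118  0.1973] [-0.5  4.1 -5.5] 11.7333
table 588 0.0637 [0.0614 0.0657]
rest 309 0.0914 [0.0894 0.0935]
hub top 0 nan
  return _methods._mean(a, axis=axis, dtype=dtype,
  ret = ret.dtype.type(ret / rcount)
```

apply_moves([
  [0,0.0034,0.0053,0,0,0,0],
  [0,0.0027,0.0057,0,0,0,0],
  [0,0.0022,0.0059,0,0,0,0],
  [0,0.0015,0.0061,0,0,0,0],
  [0,0.0009,0.0062,0,0,0,0],
  [0,0.0002,0.0062,0,0,0,0],
  [0,-0.0004,0.0063,0,0,0,0],
  [0,-0.0011,0.0062,0,0,0,0],
  [0,-0.0018,0.006,0,0,0,0],
  [0,-0.0023,0.0059,0,0,0,0],
  [0,-0.003,0.0055,0,0,0,0],
  [0,-0.0035,0.0052,0,0,0,0],
  [0,-0.004,0.0048,0,0,0,0],
  [0,-0.0045,0.0044,0,0,0,0],
  [0,-0.005,0.0038,0,0,0,0],
  [0,-0.0053,0.0034,0,0,0,0],
  [0,-0.0057,0.0027,0,0,0,0],
  [0,-0.0059,0.0022,0,0,0,0],
  [0,-0.0061,0.0015,0,0,0,0],
  [0,-0.0062,0.0009,0,0,0,0],
])

```text
time_s: 13.45
tcp_pos: [0.4725, 0.0324, 0.1977]
eef_rot: [180.0, -0.1, -90.0]
contact_force: [0.6, -2.9, 0.7]
gripper_width: 0.0214
gripper_force: 30.0
```

```bash
python3 t.py
```

```text
[0.4725 0.0324 0.1977] [ 0.6 -2.9  0.7] 13.45
table 595 0.0734 [0.0713 0.0755]
rest 309 0.0917 [0.0896 0.0938]
hub top 245 0.16394090789365667
```

apply_moves([
  [0,-0.0063,0.0002,0,0,0,0],
  [0,-0.0063,-0.0004,0,0,0,0],
  [0,-0.0062,-0.0011,0,0,0,0],
  [0,-0.006,-0.0018,0,0,0,0],
  [0,-0.0059,-0.0023,0,0,0,0],
  [0,-0.0055,-0.003,0,0,0,0],
  [0,-0.0052,-0.0035,0,0,0,0],
  [0,-0.0048,-0.004,0,0,0,0],
  [0,-0.0044,-0.0045,0,0,0,0],
  [0,-0.0038,-0.005,0,0,0,0],
  [0,-0.0034,-0.0053,0,0,0,0],
  [0,-0.0027,-0.0057,0,0,0,0],
  [0,-0.0022,-0.0059,0,0,0,0],
  [0,-0.0015,-0.0061,0,0,0,0],
  [0,-0.0009,-0.0062,0,0,0,0],
  [0,-0.0002,-0.0062,0,0,0,0],
  [0,0.0004,-0.0063,0,0,0,0],
  [0,0.0011,-0.0062,0,0,0,0],
  [0,0.0018,-0.006,0,0,0,0],
  [0,0.0023,-0.0059,0,0,0,0],
])

```text
time_s: 15.17
tcp_pos: [0.5592, 0.0919, 0.1975]
eef_rot: [-180.0, 0.0, -90.0]
contact_force: [-1.6, 2.4, 4.2]
gripper_width: 0.0216
gripper_force: 30.1
```

apply_moves([
  [0,0.003,-0.0055,0,0,0,0],
  [0,0.0035,-0.0052,0,0,0,0],
  [0,0.004,-0.0048,0,0,0,0],
  [0,0.0045,-0.0044,0,0,0,0],
  [0,0.005,-0.0038,0,0,0,0],
  [0,0.0053,-0.0034,0,0,0,0],
  [0,0.0057,-0.0027,0,0,0,0],
  [0,0.0059,-0.0022,0,0,0,0],
  [0,0.0061,-0.0015,0,0,0,0],
  [0,0.0062,-0.0009,0,0,0,0],
  [0,0.0062,-0.0002,0,0,0,0],
  [0,0.0063,0.0004,0,0,0,0],
])

```text
time_s: 16.17
tcp_pos: [0.5922, 0.0298, 0.1972]
eef_rot: [180.0, 0.0, -90.0]
contact_force: [-1.6, 2.9, -0.7]
gripper_width: 0.0217
gripper_force: 30.1
```

```bash
python3 t.py 2>/dev/null
```

```text
[0.5922 0.0298 0.1972] [-1.6  2.9 -0.7] 16.1667
table 401 0.0898 [0.0878 0.0918]
rest 306 0.0916 [0.0898 0.0937]
hub top 184 0.163652306292716
```

apply_moves([
  [0,0.0062,0.0011,0,0,0,0],
  [0,0.006,0.0018,0,0,0,0],
  [0,0.0059,0.0023,0,0,0,0],
  [0,0.002,0.001,0,0,0,0],
  [0,0,0,0,0,0,0],
  [0,0,0,0,0,0,0],
  [0,0,0,0,0,0,0],
])

```text
time_s: 16.8
tcp_pos: [0.5859, 0.0102, 0.1972]
eef_rot: [179.9, -0.0, -90.0]
contact_force: [-2.4, 1.5, -2.2]
gripper_width: 0.0216
gripper_force: 30.0
```

apply_moves([
  [0.6,0,0,0,0,0,0],
  [0.6,0,0,0,0,0,0],
  [0.6,0,0,0,0,0,0],
  [0.6,0,0,0,0,0,0],
  [0.6,0,0,0,0,0,0],
  [0.6,0,0,0,0,0,0],
  [0.6,0,0,0,0,0,0],
  [0.6,0,0,0,0,0,0],
])

```text
time_s: 17.47
tcp_pos: [0.5864, 0.0103, 0.1975]
eef_rot: [-180.0, -0.0, -90.0]
contact_force: [0.7, 0.4, -0.4]
gripper_width: 0.052
gripper_force: 0.0
```

apply_moves([
  [0.6,0,0,-0.01,0,0,0],
  [0.6,0,0,-0.015,0,0,0],
  [0.6,0,0,-0.02,0,0,0],
  [0.6,0,0,-0.03,0,0,0],
  [0.6,0,0,-0.03,0,0,0],
  [0.6,0,0,-0.02,0,0,0],
  [0.6,0.03,0,0,0,0,0],
  [0.6,0.03,0,0,0,0,0],
  [0.6,0.03,0,0,0,0,0],
  [0.6,0.03,0,0,0,0,0],
  [0.6,0,0,0,0,0,0],
  [0.6,0,0,0,0,0,0],
  [0.6,0,0,0,0,0,0],
])

```text
time_s: 18.55
tcp_pos: [0.5863, -0.1098, 0.323]
eef_rot: [-180.0, 0.0, -90.0]
contact_force: [-1.1, 0.5, -0.2]
gripper_width: 0.0524
gripper_force: 0.0
```

```bash
python3 t.py
python3 - <<'E'
from h import *
c=capture("top");P=pts(c);q=P[(np.hypot(P[...,0]-.5325,P[...,1]-.0375)<.04)&(P[...,2]>.155)&(P[...,2]<.175)];print(len(q),q.mean(0),q.max(0),q.min(0))
z=P[172:228,222:280,2];print("table",np.median(z[(z>.07)&(z<.12)]));z=P[165:210,170:215,2];print("rest",np.percentile(z,80))
cv2.imwrite("pics/f.png",cv2.resize(c["frame"][140:260,150:390,::-1],(800,400),interpolation=2))
E
```

```text
[ 0.5863 -0.1098  0.323 ] [-1.1  0.5 -0.2] 18.55
table 600 0.0912 [0.0893 0.0933]
rest 308 0.0915 [0.0895 0.0938]
hub top 147 0.16349577869126186
271 [0.53672269 0.03390185 0.1658612 ] [0.56946606 0.05613576 0.17121536] [0.51035625 0.01458637 0.15556834]
table 0.08340587052700621
rest 0.7777709431655968
```

View pics/f.png

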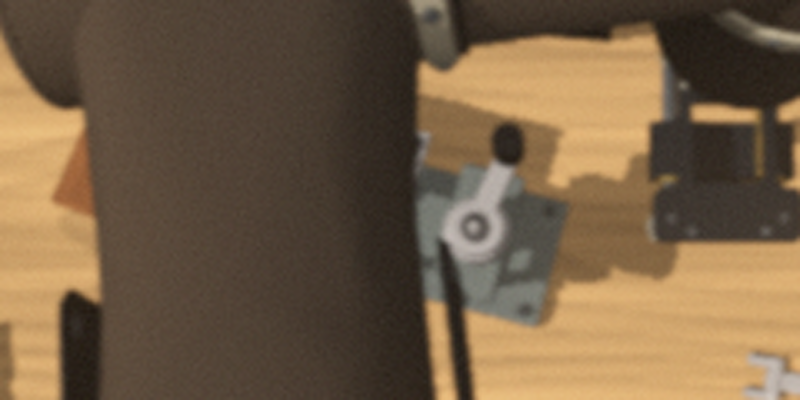

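The crank sits on the shaft, with the shaft tip visible in its bore at (475,228), and the gripper is clear at (725,180). The arm hides the table and rest block in this top view. In the scene camera's depth, the table is at 91.2 mm and the rest block at 91.5 mm.

```bash
python3 -c "
from plant import close_job
print(close_job())"
```

```text
the job is handed in; nothing more can be done
None
```

The job is handed in: the larger crank is seated on the jack shaft, the table measured 91.2 mm against the rest block's 91.5 mm, and the gripper is clear; the hand-in returned no verdict.

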